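# Rack the microscope objectives by length

### The arm

A 6-joint arm with a two-finger parallel gripper is mounted at the origin on the work surface. World frame = base frame: x ahead of the robot, y to its left, z up, the work surface at z = 0. Lengths are in mm, angles in rad, forces in N, time in s.
With the tool pointing down it reaches from about 375 to 925 mm from the base axis. Payload 5.7 kg.
Tool frame: the origin (TCP) lies between the finger pads; the fingertips stand 11 mm ahead of it and the grasp point (between the pads) lies 8 mm behind it; z points along the fingers, y is the direction in which the jaws open and shut (so a half turn about z gives the same grasp; the last joint's range is limited). The gripper opens to 88 mm and grips with 3 to 60 N. Pads are 20 mm wide; open, the fingers measure 115 mm over their backs; the gripper's body (75 mm by 178 mm) begins 61 mm behind the grasp point.
Start: joints at [-1.342, 0.359, 1.51, -0, 1.272, -0.115], TCP at [202.224, -564.862, 233.623] pointing down, gripper open.
Joint ranges: [-2.97, 2.97], [-1.01, 2.36], [0.21, 2.38], [-0.96, 4.11], [0.2, 2.71], [-2.98, 2.98]. Speed limits (rad/s): [2.39, 2.39, 3.14, 3.14, 3.14, 3.14].

### API

Orientations are given as a rotation vector (axis times angle).
In Python, from rig import bot, effector, kinematics, snapshot, order, spot_in, landmark_of, readout gives the robot as it stands. Calls block until the motion is done:
- bot.move_to(position, orientation): joint-space move of the TCP to a pose.
- bot.line_to(position, max_speed=150, attitude=None, until_force=None): straight line of the TCP; attitude=None keeps the orientation; max_speed is the mean speed in mm/s. With until_force (N) it stops when the force on the tool has changed by that much, and returns True; else False.
- bot.movej(angles): joint-space move.
- effector.command_gripper(opening, force=None): opening from 0.0 (shut) to 1.0 (fully open); force is the grip in N (None keeps the last); returns when the fingers have stopped.
- bot.hold(seconds).
- kinematics.inverse_kinematics(position, orientation): joint angles nearest the present ones, or None.
- snapshot(name): name is "scene" or "top" or "wrist"; returns a dict with "pixels" (384x512x3 uint8, blue, green, red), "fx", "fy", "cx", "cy" (pixels), "dist_coeffs" ([k1, k2, p1, p2, k3] as OpenCV has them; the pictures are not rectified), "rvec" (rotation vector, rad) and "tvec" (3), from world to camera coordinates, as OpenCV has them. Camera axes: x right, y down, z forward; pixel columns grow to the right and rows downward; lengths in mm; the calibration is good to about 2 mm. A picture is of the moment at which its call begins. There is no depth.
A pose or a line that the arm cannot do raises bot.Unreachable and nothing moves.
- order.finish_job(): hands the job in, once; it reports no verdict.
Trained networks look in a picture, given as the dict that the camera call returned (one of the last four; its "shot" number tells which), for a name from the list of things; names that differ only in an ending like _2 or _b are one class to them, and where a whole thing is asked for, a point or a joint stands for the part that bears it (a point fixed in the world has none). Each returns a list of dicts, best first, with "confidence" (0 to 1); they miss things now and then, are a little off and sometimes report something else, mostly with a low value. They report only what shows in the picture. A call takes as long as a camera call.
- spot_in(picture, target): "point" ([x, y, z] in mm, in world coordinates, good to about 4 mm: the middle of the surface that is visible of it).
- landmark_of(picture, target): "point" ([x, y, z] in mm, in world coordinates, good to about 4 mm: a listed point, or the origin of a listed thing).
Readings, each from a call of its own:
- readout.read_time(): time.
- readout.read_joint_positions(): joint angles.
- readout.read_joint_vel(): joint speeds.
- readout.read_tau(): joint torques, N m.
- readout.read_tool_pos(): TCP position.
- readout.read_orientation(): TCP orientation.
- readout.read_wrist_force(): force on the tool from outside, world axes, zero at the start.
- readout.read_wrist_torque(): the same for the moment, N m.
- readout.read_finger_gap(): opening from 0.0 (shut) to 1.0 (fully open).
Only numpy, scipy, OpenCV 4.12 (cv2) and the standard library are available. Lean on these libraries where they do the work, as an engineer would, in place of code of your own. Each camera call takes 0.05 s, during which the arm holds its last target. There are 200 camera calls.

### The job

The four microscope objectives standing about on the bench are clean: put them back in the storage channel, one to a dish, standing flat in the dish with the front lens up, in order of length, with the longest (the oil-immersion one) in the dish next to the oil bottle and the shortest in the dish farthest from it. Set each one down, do not drop it or knock it over, and leave the oil bottle and the eyepiece where they stand.

Things in the scene. Friction and masses are not known exactly. Their poses are not given: they have to be found in the camera images.
- objective_a: Second longest objective: loose steel microscope lens standing on its threaded end, front lens up, 52 mm tall. From below: brass thread 25 mm across, 5 mm high; straight barrel 32 mm across from 5 to 36 mm up (grasp here); cone to a nose 17 mm across; front glass 7 mm across. Origin: centre of the thread's underside; z up the axis. 0.1 to 0.3 kg
- objective_b: Shortest objective, stubby with a broad flat front: loose steel microscope lens standing on its threaded end, front lens up, 30 mm tall. From below: brass thread 25 mm across, 5 mm high; straight barrel 32 mm across from 5 to 26 mm up (grasp here); cone to a nose 27 mm across; front glass 20 mm across. Origin: centre of the thread's underside; z up the axis. 0.1 to 0.3 kg
- objective_c: Longest objective, slimmest nose: loose steel microscope lens standing on its threaded end, front lens up, 63 mm tall. From below: brass thread 25 mm across, 5 mm high; straight barrel 32 mm across from 5 to 42 mm up (grasp here); cone to a nose 13 mm across; front glass 4 mm across. Origin: centre of the thread's underside; z up the axis. 0.1 to 0.3 kg
- objective_d: Second shortest objective: loose steel microscope lens standing on its threaded end, front lens up, 41 mm tall. From below: brass thread 25 mm across, 5 mm high; straight barrel 32 mm across from 5 to 30 mm up (grasp here); cone to a nose 21 mm across; front glass 13 mm across. Origin: centre of the thread's underside; z up the axis. 0.1 to 0.3 kg
- dish_1: One of four like black dishes fixed in a row, 60 to 90 mm apart, in an aluminium channel (66 mm wide, floor 4 mm and lips 8 mm above the bench); names do not tell the place in the row. 58 mm across outside, 48 inside, rim top 7 mm above its underside, floor 3 mm thick (a seated objective's underside is 3 mm above the origin). Origin: centre of the underside; z up, y along the channel
- dish_2: One of four like black dishes fixed in a row, 60 to 90 mm apart, in an aluminium channel (66 mm wide, floor 4 mm and lips 8 mm above the bench); names do not tell the place in the row. 58 mm across outside, 48 inside, rim top 7 mm above its underside, floor 3 mm thick (a seated objective's underside is 3 mm above the origin). Origin: centre of the underside; z up, y along the channel
- dish_3: One of four like black dishes fixed in a row, 60 to 90 mm apart, in an aluminium channel (66 mm wide, floor 4 mm and lips 8 mm above the bench); names do not tell the place in the row. 58 mm across outside, 48 inside, rim top 7 mm above its underside, floor 3 mm thick (a seated objective's underside is 3 mm above the origin). Origin: centre of the underside; z up, y along the channel
- dish_4: One of four like black dishes fixed in a row, 60 to 90 mm apart, in an aluminium channel (66 mm wide, floor 4 mm and lips 8 mm above the bench); names do not tell the place in the row. 58 mm across outside, 48 inside, rim top 7 mm above its underside, floor 3 mm thick (a seated objective's underside is 3 mm above the origin). Origin: centre of the underside; z up, y along the channel
- oil_bottle: Immersion-oil bottle, loose, amber glass, paper label, black cap, 32 mm across, 59 mm tall, standing in the channel beyond the last dish at one end of the row (either end; a cardboard tissue box 30 mm tall stands beyond the other). Origin: centre of its underside. Leave it where it stands
- eyepiece: A loose microscope eyepiece standing among the objectives: steel tube 30 mm across below, broad black body and rubber eyecup 44 mm across above, 57 mm tall. Not an objective: leave it where it stands. Origin: centre of its underside

How it is judged:
By the outcome, as a careful person would: the job done as asked, in the order asked, and still so for the second after the job is handed in, with the robot touching nothing.
It also fails if it takes over 112 s, if anything falls off the work surface, if the arm or the gripper's body presses on something with over 40 N, if the wrist force passes 120 N, or if a joint passes its speed limit or range.

## Working session

There is one attempt and no reset: what is moved stays moved. The work goes in short steps, each a Python script; the robot and the scene stay as the last script left them, time stands still between calls to the robot, and variables do not carry over. Pictures are saved under pics/ and viewed, about 12 in all and at most 16, crops included, and the job is handed in when it is done.

```bash
ls; mkdir -p pics; python3 - <<'E'
from rig import *
import cv2
for n in ("top","scene"):
    s=snapshot(n); cv2.imwrite(f"pics/{n}1.png",s["pixels"])
    print(n,s["fx"],s["cx"],s["rvec"],s["tvec"])
    for t in ("objective_a","dish_1","oil_bottle","eyepiece"):
        for d in landmark_of(s,t): print(t,[round(float(v)) for v in d["point"]],round(d["confidence"],2))
print(readout.read_time(),readout.read_orientation())
E
```

```text
pics
top 359.48711822621505 256.6895229816826 [ 2.09649174 -2.14205848  0.16633579] [ 21.15938458 548.2834261  727.83036931]
objective_a [465, 77, 3] 0.73
objective_a [448, -282, -2] 0.71
objective_a [460, -185, 1] 0.65
objective_a [430, 192, 0] 0.47
dish_1 [640, 92, 6] 0.94
dish_1 [664, -52, 4] 0.88
dish_1 [652, 14, 4] 0.76
dish_1 [630, 164, 4] 0.69
oil_bottle [630, 237, 2] 0.51
eyepiece [427, 282, 4] 0.87
eyepiece [630, 239, 6] 0.74
eyepiece [449, -284, -3] 0.35
scene 498.42310432635765 246.83533480651835 [ 1.63537423  1.68932144 -0.84144061] [   7.43983334 -320.89300527 1632.78938209]
objective_a [465, 80, 0] 0.56
dish_1 [655, -55, 4] 0.89
dish_1 [652, 10, 1] 0.86
dish_1 [645, 90, 2] 0.75
dish_1 [632, 165, 7] 0.6
oil_bottle [628, 237, 2] 0.77
oil_bottle [630, 165, 3] 0.41
eyepiece [432, 283, 0] 0.84
0.5 [-3.09511996e+00 -5.37418496e-01  5.24198539e-05]
```

View pics/top1.png

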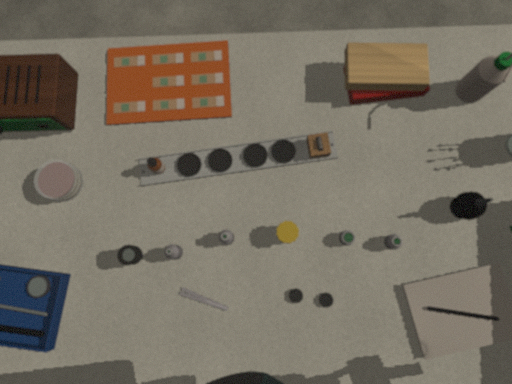

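View pics/scene1.png

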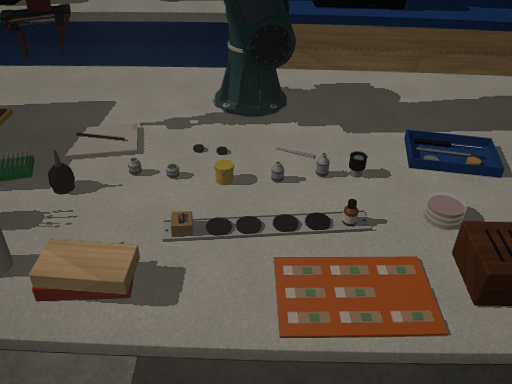

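The top view has the bottle at (155,165), dishes at (189,163) to (284,151), and candidate objectives at (173,252), (227,237), (346,238), (393,241). The eyepiece is at (130,254). In the scene view the ones on the robot's left look longest. I'll check with the wrist camera.

```bash
cat > h.py <<'E'
from rig import *
import cv2, numpy as np
from scipy.spatial.transform import Rotation as R
def ori(t, s=1):
    """tool down, jaw axis at world angle t (+pi if s<0)"""
    a=(t+(0 if s>0 else np.pi)+np.pi/2)/2
    return np.pi*np.array([np.cos(a),np.sin(a),0])
def proj(s,P):
    K=np.array([[s["fx"],0,s["cx"]],[0,s["fy"],s["cy"]],[0,0,1]])
    return cv2.projectPoints(np.float64(P).reshape(-1,1,3),s["rvec"],s["tvec"],K,np.array(s["dist_coeffs"]))[0].reshape(-1,2)
def ray(s,uv,z):
    """world point of pixel uv at height z"""
    K=np.array([[s["fx"],0,s["cx"]],[0,s["fy"],s["cy"]],[0,0,1]])
    n=cv2.undistortPoints(np.float64(uv).reshape(-1,1,2),K,np.array(s["dist_coeffs"])).reshape(-1,2)
    Rm=cv2.Rodrigues(np.array(s["rvec"]))[0]; c=-Rm.T@np.array(s["tvec"]).ravel()
    d=np.c_[n,np.ones(len(n))]@Rm
    return c+d*((z-c[2])/d[:,2])[:,None]
E
python3 - <<'E'
from h import *
t=np.arctan2(217,-30)-np.pi/2   # channel direction minus 90deg -> across
print("t",t)
for p in ([455,-233,250],[560,100,250]):
  for s in (1,-1):
    print(s,kinematics.inverse_kinematics(p,ori(t,s)))
E
```

```text
t 0.13737804082120597
1 [-6.08466436e-01  2.15056170e-01  1.67648091e+00 -4.44089210e-16
  1.25005557e+00 -7.45844476e-01]
-1 [-6.08466436e-01  2.15056170e-01  1.67648091e+00  4.44089210e-16
  1.25005557e+00  2.39574818e+00]
1 [ 5.52909963e-02  2.99625265e-01  1.55733084e+00 -4.44089210e-16
  1.28463655e+00 -8.20870445e-02]
-1 None
```

```bash
python3 - <<'E'
from h import *
t=0.137; ims=[]
for i,(x,y) in enumerate(([435,-233],[430,135],[610,55])):
    bot.move_to([x,y,270],ori(t)); s=snapshot("wrist"); ims.append(s["pixels"])
    c=-cv2.Rodrigues(np.array(s["rvec"]))[0].T@np.array(s["tvec"]).ravel(); print(i,"cam",c.round(),readout.read_time())
    for n in ("objective_a","dish_1","oil_bottle","eyepiece"):
        for d in landmark_of(s,n):
            if d["confidence"]>.3: print(n,[round(float(v)) for v in d["point"]],round(d["confidence"],2),proj(s,d["point"]).round()[0])
    np.save(f"s{i}.npy",s,allow_pickle=True); cv2.imwrite(f"pics/w{i}.png",s["pixels"])
cv2.imwrite("pics/w.png",cv2.resize(np.vstack([np.hstack(ims[:2]),np.hstack([ims[2],ims[2]*0])]),(800,600)))
E
```

```text
0 cam [ 425. -169.  422.] 2.0583
objective_a [456, -184, -1] 0.81 [274. 138.]
objective_a [451, -284, -1] 0.68 [261. 200.]
dish_1 [662, -54, 10] 0.9 [436.  64.]
dish_1 [654, 8, 5] 0.8 [441.  15.]
1 cam [421. 200. 422.] 3.6833
objective_a [434, 192, 2] 0.87 [263. 131.]
objective_a [459, 76, 7] 0.59 [269. 208.]
dish_1 [631, 164, 5] 0.82 [388. 168.]
dish_1 [637, 97, 5] 0.77 [381. 210.]
dish_1 [654, 11, 5] 0.48 [378. 259.]
oil_bottle [629, 238, 8] 0.85 [400. 118.]
eyepiece [432, 283, 0] 0.95 [271.  66.]
eyepiece [631, 162, 7] 0.41 [388. 169.]
2 cam [599. 121. 422.] 4.7417
objective_a [435, 194, 3] 0.75 [147.  55.]
objective_a [463, 80, 4] 0.72 [162. 140.]
dish_1 [650, 11, 4] 0.94 [278. 200.]
dish_1 [663, -54, 5] 0.94 [280. 240.]
dish_1 [632, 163, 3] 0.92 [282.  98.]
dish_1 [639, 96, 6] 0.83 [280. 145.]
oil_bottle [626, 240, 5] 0.77 [287.  39.]
```

View pics/w.png

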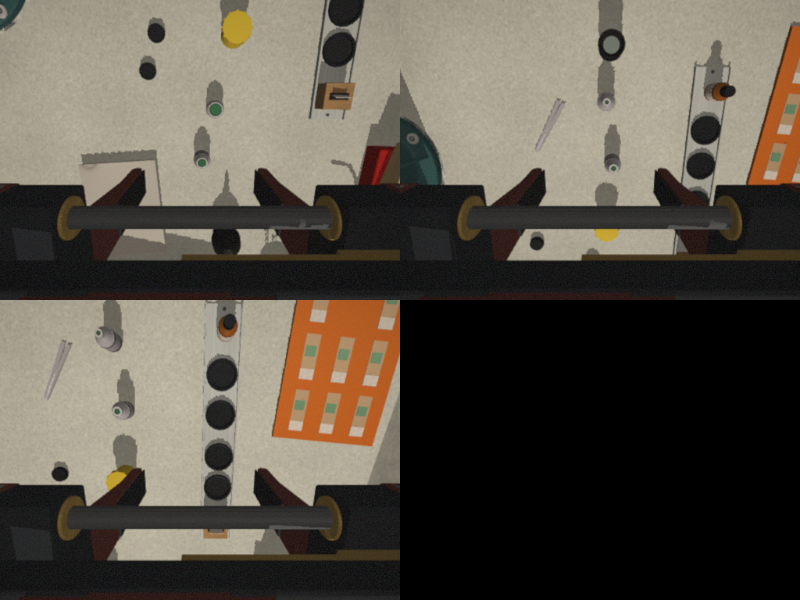

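The front glasses suggest y=-184 is b (broad), y=-284 d, y=77 a and y=192 c (smallest). I'll check close up with model outlines projected onto the pictures.

```bash
cat > look.py <<'E'
from h import *
import sys
L={'a':(52,36,17,7),'b':(30,26,27,20),'c':(63,42,13,4),'d':(41,30,21,13)}
est={'a':[463,77],'b':[457,-184],'c':[433,192],'d':[450,-284]}
t=0.137; tiles=[]
th=np.linspace(0,2*np.pi,60)
for k in 'dbac':
    x,y=est[k]; bot.move_to([x+10,y-68,190],ori(t)); s=snapshot("wrist")
    d=[q for q in landmark_of(s,"objective_"+k) if q["confidence"]>.3 and np.hypot(*(np.array(q["point"][:2])-est[k]))<30]
    print(k,[(np.round(q["point"],1),round(q["confidence"],2)) for q in d],readout.read_time())
    H,hb,nose,gl=L[k]; im=s["pixels"].copy(); u0=proj(s,[x,y,20])[0]; f=5
    M=np.array([[f,0,200-f*u0[0]],[0,f,150-f*u0[1]]])
    big=cv2.warpAffine(im,M,(400,300),flags=cv2.INTER_CUBIC)
    if d: x,y=d[0]["point"][:2]
    for r,z,c in ((16,5,(0,0,255)),(16,hb,(0,255,255)),(nose/2,H,(255,0,255)),(gl/2,H,(255,255,0))):
        p=proj(s,np.c_[x+r*np.cos(th),y+r*np.sin(th),0*th+z])@M[:,:2].T+M[:,2]
        cv2.polylines(big,[np.int32(p)],True,c,1)
    cv2.putText(big,k,(5,25),0,.8,(0,0,255),2); tiles.append(big); np.save(f"n_{k}.npy",s,allow_pickle=True)
cv2.imwrite("pics/obj.png",np.vstack([np.hstack(tiles[:2]),np.hstack(tiles[2:])]))
E
python3 look.py
```

```text
d [(array([ 448.7, -283.2,   -0.9]), 0.9)] 6.6583
b [(array([ 454.9, -185.8,    1. ]), 0.59)] 7.2417
a [(array([462.9,  78.5,   7.9]), 0.79)] 8.3583
c [(array([434.6, 189.8,   1.1]), 0.55)] 9.0083
```

View pics/obj.png

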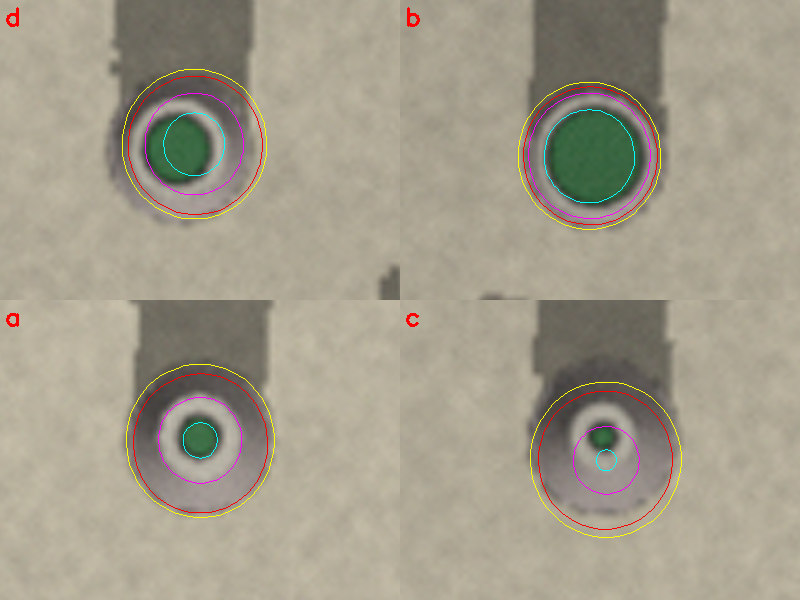

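All four glass and nose sizes match their models, so the identities are confirmed. b and a fit well. For d and c the glass centre is off (tile positions (179,150) and (203,137)), so I'll correct from the glass centres.

```bash
cat > fix.py <<'E'
from h import *
est={'a':[463,77],'b':[457,-184],'c':[433,192],'d':[450,-284]}; H={'a':52,'b':30,'c':63,'d':41}
px={'d':(179,150),'b':(189,156),'a':(200,140),'c':(203,137)}
for k in 'abcd':
    s=np.load(f"n_{k}.npy",allow_pickle=True).item(); u0=proj(s,[*est[k],20])[0]
    uv=u0+(np.array(px[k])-[200,150])/5
    print(k,ray(s,uv,H[k]).round(1))
s=np.load("s2.npy",allow_pickle=True).item()
D=[[632,164],[639,95],[651,10.5],[662,-54]]
im=s["pixels"].copy()[60:300,180:400]; f=2.5; big=cv2.resize(im,None,fx=f,fy=f); th=np.linspace(0,6.28,60)
for x,y in D:
    for r,c in ((29,(0,0,255)),(24,(0,255,0))):
        p=(proj(s,np.c_[x+r*np.cos(th),y+r*np.sin(th),0*th+11])-[180,60])*f; cv2.polylines(big,[np.int32(p)],True,c,1)
cv2.imwrite("pics/dish.png",big)
E
python3 fix.py
```

```text
a [[462.8  78.6  52. ]]
b [[ 454.8 -185.7   30. ]]
c [[433.3 194.1  63. ]]
d [[ 445.6 -284.8   41. ]]
```

View pics/dish.png

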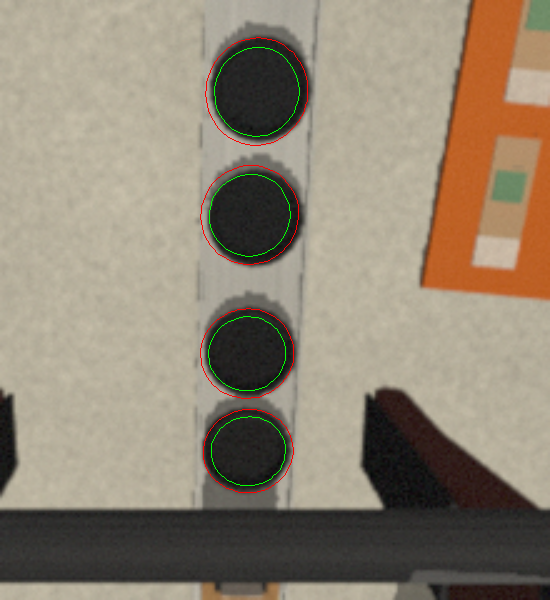

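Dish outlines fit to about 1–2 mm, with a slight shift that I'll include. Now b first, into the farthest dish.

```bash
cat > pp.py <<'E'
from h import *
P={'a':(462.8,78.6),'b':(454.8,-185.7),'c':(433.3,194.1),'d':(445.6,-284.8)}
D={'c':(633,165.5),'a':(640,95),'d':(652,11),'b':(662.5,-54)}
O=ori(0.137)
def do(k):
    z=18 if k=='b' else 21
    p,q=P[k],D[k]
    bot.move_to([*p,140],O); effector.command_gripper(.75)
    bot.line_to([*p,z+4],150); bot.line_to([*p,z],40)
    effector.command_gripper(0.,25); g=readout.read_finger_gap()*88
    print(k,"gap",round(g,1))
    if abs(g-32)>4: raise SystemExit("bad grasp")
    bot.line_to([*p,140],150); print("gap up",round(readout.read_finger_gap()*88,1))
    bot.move_to([*q,140],O)
    bot.line_to([*q,z+13],120); bot.hold(.2)
    print("touch",bot.line_to([*q,z+5],15,until_force=3),"dz",round(readout.read_tool_pos()[2]-z,2))
    effector.command_gripper(.58); bot.hold(.2)
    bot.line_to([*q,z+12],50); bot.line_to([*q,150],150)
    print("t",readout.read_time(),"F",np.round(readout.read_wrist_force(),1))
E
python3 - <<'E'
from pp import *
do('b')
bot.move_to([640,-80,230],O); s=snapshot("wrist"); cv2.imwrite("pics/b_placed.png",s["pixels"])
print([(np.round(d["point"]),d["confidence"]) for d in landmark_of(s,"objective_b")])
E
```

```text
b gap 31.6
gap up 31.3
touch True dz 6.9
t 18.15 F [ 0.2 -0.9 -0.2]
[(array([662., -54.,   8.]), 0.67), (array([663., -54.,   8.]), 0.63)]
```

View pics/b_placed.png

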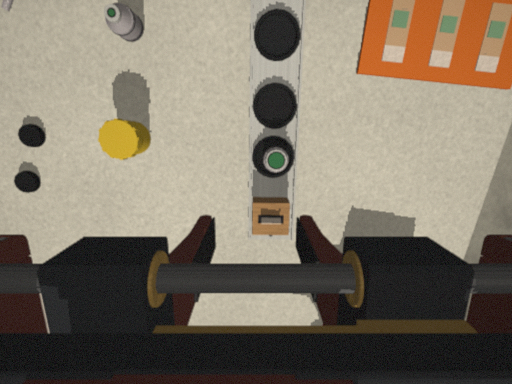

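Objective b stands centred in its dish at (273,157). Now the others.

```bash
python3 - <<'E'
from pp import *
for k in 'dac': do(k)
bot.move_to([600,45,270],O); s=snapshot("wrist")
for n in ("objective_c","oil_bottle","eyepiece"): print(n,[(np.round(d["point"]),round(d["confidence"],2)) for d in landmark_of(s,n)])
a=cv2.resize(s["pixels"][:300,100:400],(400,400))
bot.move_to([330,-330,250],O); s=snapshot("top"); s2=snapshot("scene")
for n in ("objective_c","oil_bottle","eyepiece"): print(n,[(np.round(d["point"]),round(d["confidence"],2)) for d in landmark_of(s,n)])
b=cv2.resize(s2["pixels"][130:260,140:400],(800,400))
cv2.imwrite("pics/end1.png",a); cv2.imwrite("pics/end2.png",b)
cv2.imwrite("pics/end.png",np.hstack([a,cv2.resize(b,(400,400))]))
print(readout.read_time())
E
```

```text
d gap 31.7
gap up 31.4
touch True dz 6.89
t 27.9917 F [ 0.5 -0.2 -0.2]
a gap 31.2
gap up 31.7
touch True dz 6.91
t 36.3583 F [-0.7  0.6 -0.1]
c gap 31.8
gap up 32.2
touch True dz 6.95
t 44.9083 F [-0.1  0.4 -0.3]
objective_c [(array([634., 167.,   6.]), 0.95), (array([637.,  98.,  11.]), 0.88), (array([654.,  13.,   6.]), 0.79), (array([663., -57.,  10.]), 0.66)]
oil_bottle [(array([632., 238.,   4.]), 0.91)]
eyepiece [(array([664., -55.,   9.]), 0.24)]
objective_c [(array([634., 161.,   1.]), 0.73), (array([641.,  96.,   8.]), 0.56), (array([664., -53.,  13.]), 0.55)]
oil_bottle [(array([630., 235.,   3.]), 0.49)]
eyepiece [(array([429., 282.,   5.]), 0.97)]
47.775
```

View pics/end.png

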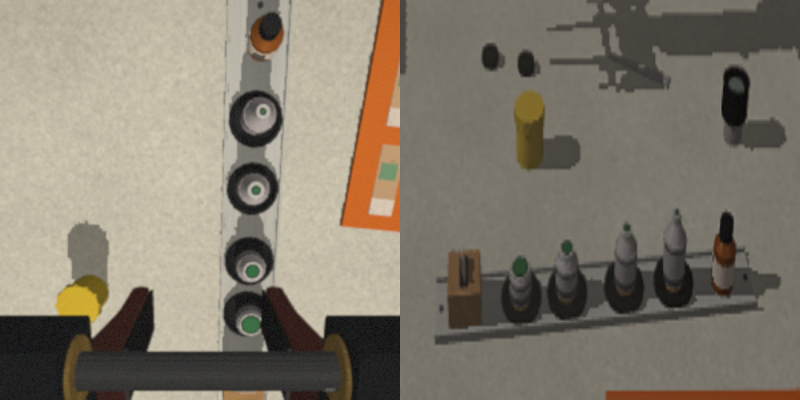

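All four stand upright in their dishes. Left panel: c (262,112), a (256,190), d (252,270), b (250,325). Right panel: they rise in height towards the bottle, and the bottle and eyepiece stand where they were.

```bash
python3 -c "
from rig import *
order.finish_job()"
```

```text
the job is handed in; nothing more can be done
```

All four objectives are back in the channel, one per dish and front lens up. From the oil bottle outwards they run c (63 mm), a (52 mm), d (41 mm), b (30 mm). I handed the job in at about 48 s on the robot's clock.

- **Setting down:** each objective was lowered until it touched the dish floor, at 6.9 mm above its bench height against 7 mm expected, and only then released. The finger gap stayed at about 32 mm through each lift, so nothing slipped.
- **Final pictures:** all four stand upright inside their dishes, rising in height towards the bottle. The bottle and eyepiece are within about 3 mm of where they were first found, which is within the networks' error.
- **Disagreements:** in the last top picture the network missed d, the second shortest. The last wrist picture and the scene picture both show it in place. The wrist picture also gave one low-confidence (0.24) false eyepiece report at b's dish.

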